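# Check the cezve with the infrared thermometer and switch its hot plate off

## Robot

A 7-joint arm with a two-finger parallel gripper is mounted at the origin on the work surface. World frame = base frame: x ahead of the robot, y to its left, z up, the work surface at z = 0. Lengths are in mm, angles in rad, forces in N, time in s.
With the tool pointing down it reaches from about 425 to 950 mm from the base axis. Payload 16.7 kg.
Tool frame: the origin (TCP) lies midway between the tips of the shut fingers; the grasp point (between the pads) lies arm.grip_depth behind it (arm.grip_depth is the distance from the TCP to the grasp point, in mm); z points along the fingers, y is the line along which they close (so a half turn about z gives the same grasp; the last joint's range is limited). The gripper opens to 94 mm and grips with 3 to 60 N. Pads are 16 mm wide; open, the fingers measure 119 mm over their backs; the gripper's body (75 mm by 177 mm) begins 78 mm behind the grasp point.
Start: joints at [-1.474, 0.426, 0.074, 1.606, -0.034, 1.111, -0.067], TCP at [164.256, 654.671, 205.467] pointing down, gripper open.
Joint ranges: [-2.85, 2.85], [-0.5, 2.14], [-1.23, 1.37], [0.21, 2.46], [-1.02, 4.16], [0.16, 2.05], [-2.73, 2.73]. Speed limits (rad/s): [1.89, 1.89, 2.39, 2.39, 3.01, 3.01, 3.01].

## Interface

Orientations are given as a unit quaternion [x, y, z, w].
In Python, from bench import arm, vision gives the robot as it stands. The module is installed in compiled form; this text tells all that it offers.
- The arm moves only by the tool play_rows, never from a script. Its arguments are lists of equal length, an entry for each row: "slide": the shift along the tool's x, y, z in mm, a list of three; "yaw": the turn about the tool's z in rad; "hand": the opening, from 0 (shut) to 1 (fully open). A call has 1 to 20 rows; each row is the pose to reach, as a shift and turn from the pose commanded when the call began, along the tool's axes at that moment; what a row does not reach only later rows make up. A row lasts 1/8 s, in which the tool goes at most 62.5 mm and 10.7 degrees, less where a joint would pass 70% of its speed; a pose out of reach is approached as far as the arm can. A call with a gripper value outside its range is refused whole. The fingers move at their own pace and stop on an object; the grip force is fixed at half the most. Time passes only in rows, so rows that repeat a pose let the fingers close. It gives the time, the measured TCP pose, the force, the opening and the grip force at its end, in the units of the state.
- arm.get_obs(): the state, without advancing time (a new reading comes with each control period).
- vision.snapshot(name): name is "scene" or "top" or "wrist"; returns the picture (480x640x3 uint8, blue, green, red); there is no depth.
- vision.camera_info(name): a dict with "fx", "fy", "cx", "cy" (pixels), "R" (3x3) and "t" (3): a world point X has camera coordinates R X + t. Camera axes: x right, y down, z forward; pixel columns grow to the right and rows downward; lengths in mm; the calibration is good to about 2 mm. The wrist camera is an equidistant fisheye: a pixel r from the principal point sees the ray r / f radians off the axis. A picture is of the moment at which its call begins: read the wrist's pose just before it. camera_info takes no time and is no camera call; for the wrist camera it gives the pose at the moment of the call.
- arm.sign_off(): hands the job in; it is judged then, once.
The state is a dict: "time_s": time; "joints": joint angles; "dq": joint speeds; "effort": joint torques, N m; "position": TCP position; "orientation": TCP orientation; "contact_force": force on the tool from outside, world axes, zero at the start; "moment": the same for the moment, N m; "opening": opening from 0.0 (shut) to 1.0 (fully open); "grip_force": force on a finger pad.
Only numpy, scipy, OpenCV 4.12 (cv2) and the standard library are available. Lean on these libraries where they do the work, as an engineer would, in place of code of your own. Each camera call takes 0.05 s, during which the arm holds its last target. There are 200 camera calls.

## Task

Pick up the infrared thermometer by its handle with the trigger squeezed, point it from the side, about level and from roughly ten centimetres away, at the middle of the cezve's belly, and hold it steady there for a good two seconds to take the reading. Then lay it gently back flat in the middle of its cork mat, as it lay, and turn the hot plate's dial back to off (pointer at the red dot); leave the cezve standing where it is on the plate and do not disturb the other things.

Things in the scene. Friction and masses are not known exactly. Their poses are not given: they have to be found in the camera images.
- thermo: pistol-type infrared thermometer, ochre and black, about 0.23 kg, lying on its side, 42 mm thick. Origin: middle of its underside; z up, x along the barrel to the lens. Barrel: x -62 to 85, y 27 to 73, axis at y 50, z 21 mm. Handle: 30 mm thick (z 6 to 36), 34 mm deep, raked: runs 135 mm from the barrel along (-0.174, -0.985, 0); front and back faces look along +-(0.985, -0.174, 0). Butt 42 mm
- thermo_grip (a point): middle of the handle level with the trigger, at (-30, 3, 21) mm in the thermometer's frame: grip here front to back, one finger in front on the trigger, the other behind, and the trigger is squeezed as it is held; 39 mm wide with the trigger out, 34 mm with it in; axes as thermo (not raked)
- thermo_muzzle (a point): centre of the lens at the front end of the barrel, at (85, 50, 21) mm in the thermometer's frame; the line of sight leaves here along +x; axes as thermo
- trigger (a joint): red trigger on the front of the handle, 28 mm long and 18 mm high, centred on thermo_grip's level: 0 out, 0.005 m fully in (flush with the handle's front); sprung, 2 N to start and 4.5 N fully in; the reading counts above 0.003 m
- mat: round cork mat, 230 mm across, 5 mm thick, fixed; origin at the centre of its underside
- hotplate: white electric hot plate, 320 (x) by 230 (y) by 55 mm high, fixed, origin at the centre of its underside; its black heating disc, 145 mm across, is centred at x = +55 mm, disc top 65 mm above the ledge; the dial is at x = -120 mm and the red off dot 38 mm from the dial's axis, towards the disc
- hotplate_dial (a joint): dial of the hot plate, upright axis: 0 is off, against its stop, pointer towards the red dot (hot plate's +x); grows clockwise seen from above, so off is reached by turning anticlockwise. 0.05 N m of friction, stays where it is left. On at the start (0.7 to 1.3 rad)
- dial_grip (a point): point on the dial's axis in the middle of its black bar grip, 78 mm above the ledge; the bar is 46 mm long, 14 mm wide, its top 87 mm above the ledge, over a 50 mm round skirt whose top is 62 mm above the ledge. Axes turn with the dial: x along the bar towards the white pointer line, z up
- cezve: cream enamel coffee pot standing on the heating disc, 90 mm high, belly 86 mm across, neck 62 mm, with a long wooden-ended handle that reaches 205 mm from its axis along its +x and rises to 120 mm above its foot; origin at the centre of its foot; 0.3 to 0.5 kg
- cezve_belly (a point): point on the cezve's axis at the middle height of its belly, 30 mm above its foot; the wall there is 42 mm from this point: the thermometer must look at this point
- cup_grey: grey stoneware cup, 76 mm across, 62 mm high, origin under its foot; leave alone
- cup_brown: brown stoneware cup, 76 mm across, 62 mm high, origin under its foot; leave alone
- milk_jug: stainless milk jug, 82 mm across, 98 mm high, handle reaching 72 mm along its +x, origin under its foot; leave alone
- timer: white and green plastic timer, 66 mm across, 41 mm high, origin under its foot; leave alone
- sugar_jar: glass sugar jar with wooden lid, 72 mm across, 95 mm high, origin under its foot; leave alone
Mind the look-alikes: they are no part of the job. What is shaped like the thermo but green is not meant.

How it is judged:
By the outcome, as a careful person would: the job done as asked, in the order asked, and still so for the second after the job is handed in, with the robot touching nothing.
It also fails if it takes over 69 s, if anything falls off the work surface, if the arm or the gripper's body presses on something with over 40 N, if the wrist force passes 120 N, or if a joint passes its speed limit or range.

## Working session

There is one attempt and no reset: what is moved stays moved. The work goes in short steps, Python scripts to look and compute and a tool call to move; the robot and the scene stay as the last step left them, time stands still between calls to the robot, and variables do not carry over. Pictures are saved under pics/ and viewed, at most 10 in all, crops included, and the job is handed in when it is done.

Besides the shell and the picture viewer there is one more tool, called after ">>>" in YAML: its name, and indented under it one key for each argument. play_rows: Moves the arm, as the interface text tells. Its arguments: {"type":"object","properties":{"slide":{"type":"array","items":{"type":"array","items":{"type":"number"}}},"yaw":{"type":"array","items":{"type":"number"}},"hand":{"type":"array","items":{"type":"number"}}},"required":["slide","yaw","hand"]}

```bash
mkdir -p pics; cat > h.py <<'E'
import numpy as np, cv2
from bench import arm, vision
from scipy.spatial.transform import Rotation as Ro
def snap(n,f):
    im=vision.snapshot(n); cv2.imwrite('pics/'+f,im); return im
def ray(n,u,v,ci=None):
    c=ci or vision.camera_info(n); R=np.array(c['R']);t=np.array(c['t'])
    x=(u-c['cx'])/c['fx'];y=(v-c['cy'])/c['fy']
    if n=='wrist':
        r=np.hypot(x,y); d=np.array([x/r*np.sin(r),y/r*np.sin(r),np.cos(r)]) if r>0 else np.array([0,0,1.])
    else: d=np.array([x,y,1.])
    return -R.T@t, R.T@d
def onz(n,u,v,z,ci=None):
    o,d=ray(n,u,v,ci); return o+d*(z-o[2])/d[2]
def proj(n,X):
    c=vision.camera_info(n); p=np.array(c['R'])@X+np.array(c['t'])
    return c['fx']*p[0]/p[2]+c['cx'],c['fy']*p[1]/p[2]+c['cy']
E
python3 - <<'E'
from h import *
o=arm.get_obs(); print(o, arm.grip_depth)
for n in('top','scene'):
    snap(n,n+'0.png'); c=vision.camera_info(n); print(n,c['fx'],c['cx'],c['cy'],-np.array(c['R']).T@c['t'],np.array(c['R']).round(3).tolist())
E
```

```text
{'time_s': 0.0, 'joints': array([-1.47448803,  0.42671958,  0.07384246,  1.60657602, -0.03413808,
        1.11084891, -0.0670946 ]), 'dq': array([-0.00075538,  0.0008782 , -0.00133918,  0.00034715, -0.00027412,
       -0.00022703,  0.00134994]), 'effort': array([ 3.20176085e-03, -9.35810494e+01,  3.66818972e+00, -4.54211462e+01,
       -4.87095409e-02,  2.01694574e-02,  1.58705225e-04]), 'position': array([164.1599203 , 654.27929772, 204.79733878]), 'orientation': array([ 1.22612088e-01,  9.92454461e-01, -6.44530045e-04, -5.11027815e-05]), 'contact_force': array([ 0.68768703, -0.54110043,  0.23778703]), 'moment': array([0.0313504 , 0.02424339, 0.02982817]), 'grip_force': 0.0, 'opening': 1.0000504413790887} 18.8
top 546.8814394478902 317.143634899912 244.68863492787503 [ 315.75445988   24.91246092 1586.84169111] [[-0.006, -1.0, 0.02], [-0.995, 0.004, -0.102], [0.102, -0.02, -0.995]]
scene 583.0803298395782 312.0724057543728 243.41252560902936 [1735.45678642   62.9701427  1297.88004728] [[-0.039, 0.999, -0.007], [0.697, 0.022, -0.717], [-0.716, -0.033, -0.697]]
```

View pics/top0.png

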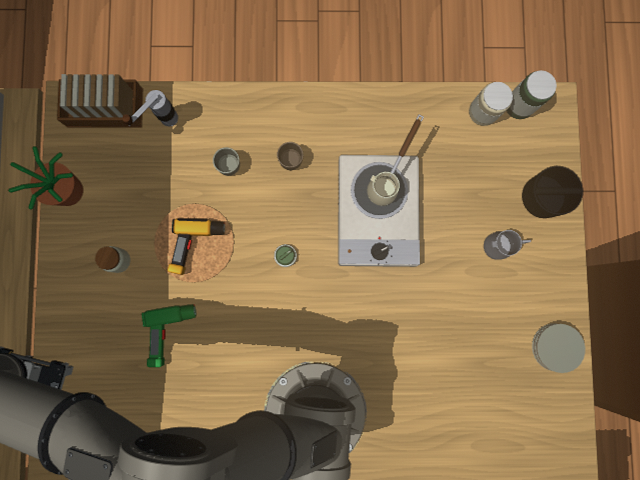

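View pics/scene0.png

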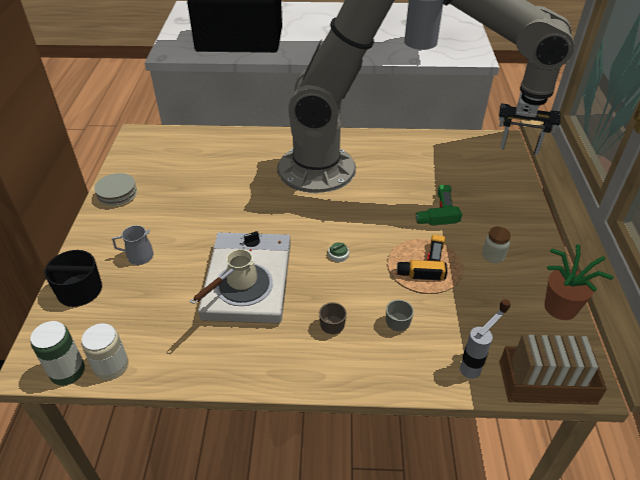

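The thermo is the ochre/black item on the cork mat, at about (200,232) in top. Its only look-alike is the green one at about (168,332) in top, which I reject. Dial is at (380,251), cezve at (385,186). Next I'll measure with the top camera, then cross-check with the scene camera.

```bash
python3 - <<'E'
from h import *
for n in('top','scene'):
    im=cv2.imread(f'pics/{n}0.png'); hsv=cv2.cvtColor(im,cv2.COLOR_BGR2HSV)
    H,S,V=cv2.split(hsv)
    m=((H>17)&(H<30)&(S>190)&(V>110)).astype(np.uint8)
    if n=='top': m[:, :150]=0; m[:,250:]=0; m[:195]=0; m[290:]=0
    else: m[:, :380]=0; m[:,470:]=0;m[:220]=0;m[300:]=0
    k,l,s,c=cv2.connectedComponentsWithStats(m)
    for i in range(1,k):
        if s[i,4]>15: 
            r=cv2.minAreaRect(np.argwhere(l==i)[:,::-1].astype(np.float32)); print(n,'ochre',s[i],c[i].round(1),r, onz(n,*c[i],35).round(1))
    w=((S<40)&(V>170)).astype(np.uint8); w=cv2.morphologyEx(w,cv2.MORPH_CLOSE,np.ones((5,5)))
    cs=max([q for q in cv2.findContours(w,0,1)[0] if (335<q[:,0,0].mean()<430 if n=='top' else 200<q[:,0,0].mean()<300)],key=cv2.contourArea)
    b=cv2.boxPoints(cv2.minAreaRect(cs)); print(n,'plate',[onz(n,*p,55).round(0).tolist() for p in b],b.round(0).tolist())
im=cv2.imread('pics/top0.png')
a=cv2.resize(im[195:290,150:250],(500,475),interpolation=3)
b=cv2.resize(im[145:270,335:425],(342,475),interpolation=3)
cv2.imwrite('pics/crop1.png',np.hstack([a,b[:, :300]]))
E
```

```text
top ochre [174 219  36  16 198] [192.4 226.9] ((191.49171447753906, 226.76536560058594), (35.388973236083984, 14.555394172668457), 1.7899105548858643) [526.4 348.7  35. ]
top ochre [169 264  14  10  58] [176.5 267.9] ((175.19232177734375, 268.5384826660156), (13.532013893127441, 8.43299388885498), 11.309932708740234) [409.7 391.6  35. ]
top plate [[460.0, -70.0, 55.0], [727.0, -73.0, 55.0], [727.0, -295.0, 55.0], [459.0, -288.0, 55.0]] [[340.0, 249.0], [340.0, 156.0], [417.0, 156.0], [417.0, 249.0]]
scene plate [[726.0, -296.0, 55.0], [390.0, -327.0, 55.0], [423.0, -69.0, 55.0], [750.0, -72.0, 55.0]] [[199.0, 309.0], [208.0, 226.0], [289.0, 235.0], [280.0, 318.0]]
```

View pics/crop1.png

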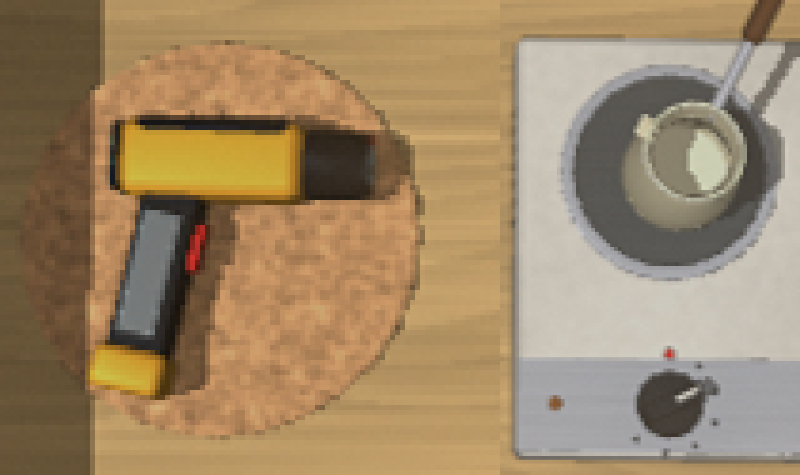

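Crop confirms it: ochre barrel pointing right, red trigger at about (189,244) in top. The dial pointer is about 1.1 rad clockwise from the dot. I'll compute the positions and the move over the mat.

```bash
cat >> h.py <<'E'
def toolR(): return Ro.from_quat(arm.get_obs()['orientation']).as_matrix()
def go(P,th=None):
    """slide/yaw from present pose to TCP P with closing axis along angle th"""
    o=arm.get_obs(); R=toolR(); s=R.T@(np.array(P)-o['position'])
    y=None
    if th is not None:
        cur=np.arctan2(R[1,1],R[0,1]); y=-((th-cur+np.pi/2)%np.pi-np.pi/2)
    print('slide',s.round(1),'yaw',None if y is None else round(y,4),'from',o['position'].round(1),'q7',o['joints'][6].round(2))
E
python3 - <<'E'
from h import *
f=lambda x,y:(150+x/5,195+y/5)
A=onz('top',*f(113,155),26);B=onz('top',*f(376,165),26)
print(A,B,np.linalg.norm(B-A)); d=(B-A)/np.linalg.norm(B-A); print('yaw',np.arctan2(d[1],d[0]))
print('trig',onz('top',*f(195,247),26))
g=lambda x,y:(335+(x-500)/3.8,145+y/3.8)
print('dial',onz('top',*g(671,404),75),'dot',onz('top',*g(669,354),55),'disc',onz('top',*g(671,172),65),'rim',onz('top',*g(696,152),155),'mat',onz('top',*f(222,239),5))
go([470,360,250])
E
```

```text
[530.39417238 407.20710721  26.        ] [524.17663012 256.93650021  26.        ] 150.39917938777484
yaw -1.6121483782707888
trig [477.24041657 359.4732364   26.        ]
dial [ 450.95963412 -180.4491628    75.        ] dot [ 490.08311184 -182.31915591   55.        ] disc [ 625.49357301 -184.8045431    65.        ] rim [ 621.41278361 -190.25001039  155.        ] mat [484.0169144 348.4882678   5.       ]
slide [-368.2 -211.1  -44.9] yaw None from [164.2 654.3 204.9] q7 -0.07
```

>>> play_rows:
  slide:
    - [-45,-26,-15]
    - [-90,-52,-30]
    - [-140,-80,-45]
    - [-185,-106,-45]
    - [-230,-132,-45]
    - [-275,-158,-45]
    - [-320,-184,-45]
    - [-350,-200,-45]
    - [-368,-211,-45]
    - [-368,-211,-45]
    - [-368,-211,-45]
  yaw: [0,0,0,0,0,0,0,0,0,0,0]
  hand: [1,1,1,1,1,1,1,1,1,1,1]

```text
time_s: 1.48
position: [469.0, 361.2, 250.2]
orientation: [0.122, 0.993, -0.0, -0.0]
contact_force: [-0.2, 0.3, -0.5]
opening: 0.999
grip_force: 0.0
```

```bash
python3 - <<'E'
from h import *
o=arm.get_obs(); print(o['time_s'],o['position'],o['joints'].round(2))
c=vision.camera_info('wrist'); im=snap('wrist','w1.png'); print(c, -np.array(c['R']).T@c['t'])
import pickle; pickle.dump(c,open('w1.pkl','wb'))
E
```

```text
1.475 [469.02728522 361.24091043 250.24616933] [-0.97  0.26  0.25  1.76 -0.07  1.14  0.63]
{'fx': 371.64829954431775, 'fy': 371.64829954431775, 'cx': 321.487853293583, 'cy': 233.6914337585762, 'R': array([[ 2.41954948e-01,  9.70287439e-01,  2.99788233e-04],
       [ 9.33245460e-01, -2.32802538e-01,  2.73598045e-01],
       [ 2.65538537e-01, -6.59186246e-02, -9.61844073e-01]]), 't': array([-463.73132211, -393.60193779,  333.71327219])} [390.91557502 380.31906667 428.80787459]
```

View pics/w1.png

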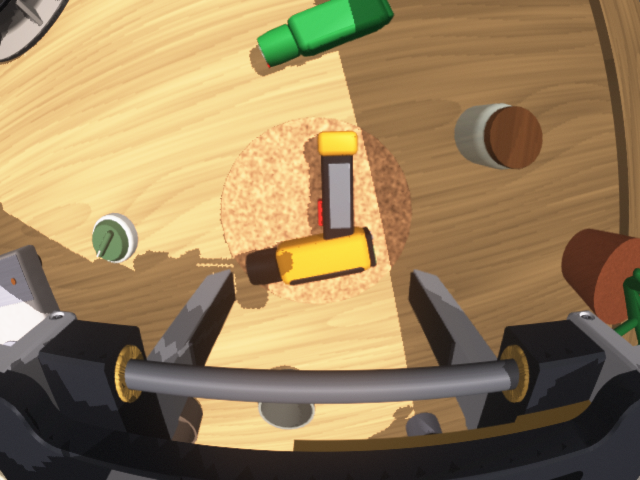

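Wrist view: handle from (338,140) to (340,235), trigger red at (321,212), barrel from rear (372,247) to lens (248,267), mat centred at about (317,210). I'll get edges from masks.

```bash
python3 - <<'E'
from h import *
import pickle; c=pickle.load(open('w1.pkl','rb')); im=cv2.imread('pics/w1.png'); H,S,V=cv2.split(cv2.cvtColor(im,cv2.COLOR_BGR2HSV))
W=lambda u,v,z:onz('wrist',u,v,z,c)
# mat: not thermo; boundary by ellipse of cork hue is hard -> points
for r in (165,175,185,195,225):
    row=im[r,300:375].astype(int); g=row.max(1); n=(S[r,300:375]<110)&(V[r,300:375]<190)|(V[r,300:375]<70)
    xs=np.where(n)[0]+300; print(r,xs.min(),xs.max(), W(xs.min(),r,41)[:2].round(1),W(xs.max()+1,r,41)[:2].round(1))
red=((H<5)|(H>174))&(S>200)&(V>120); red[:, :300]=0; red[:,340:]=0; red[:190]=0;red[235:]=0
p=np.argwhere(red)[:,::-1]; print('red',p.mean(0),p.min(0),p.max(0),W(*p.mean(0),26))
och=((H>17)&(H<30)&(S>200)&(V>110)).astype(np.uint8)
och[:120]=0;och[300:]=0;och[:,:230]=0;och[:,390:]=0
k,l,s,cc=cv2.connectedComponentsWithStats(och)
for i in range(1,k):
    if s[i,4]>100:
        q=np.argwhere(l==i)[:,::-1].astype(np.float32);ctr,sz,a=cv2.minAreaRect(q)
        b=cv2.boxPoints((ctr,sz,a)); print('ochre',b.round().tolist(),[W(*x,36)[:2].round(1).tolist() for x in b],W(*ctr,40)[:2])
for u,v in((374,246),(248,268)): print(W(u,v,26)[:2].round(1))
for u,v in((316,117),(317,302),(221,205),(411,215)): print('mat',W(u,v,5)[:2].round(1))
cv2.imwrite('pics/crop2.png',cv2.resize(im[120:300,230:390],(640,720)[:2] if 0 else (533,600),interpolation=3))
E
```

```text
165 322 351 [425.9 372.3] [433.3 402.7]
175 322 351 [436.1 369.7] [443.6 400.3]
185 323 351 [446.7 368.2] [454.  397.9]
195 323 352 [457.1 365.6] [464.7 396.5]
225 328 351 [490.2 362.9] [496.5 388.1]
red [319.97727273 212.20454545] [318 200] [322 225] [477.65785303 357.08528225  26.        ]
[530.9 407.5]
[521.9 258.7]
mat [374.3 378.2]
mat [593.8 324. ]
mat [444.5 243.8]
mat [511.3 460.5]
```

View pics/crop2.png

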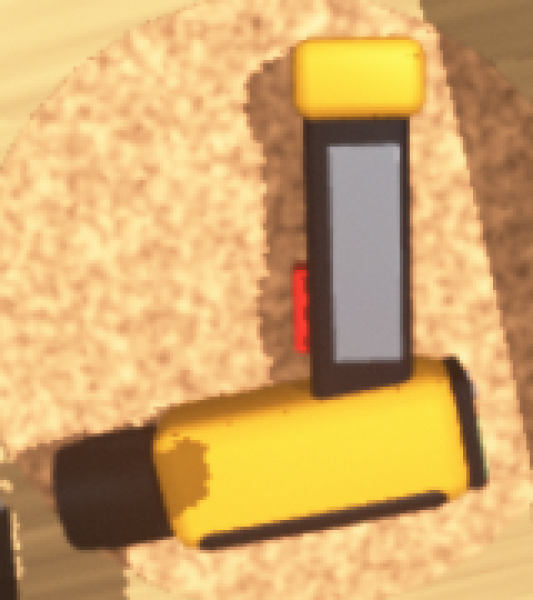

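```bash
python3 - <<'E'
from h import *
go([481.3,376,9],1.357)
E
```

```text
slide [ -8.6  17.2 241.3] yaw -0.0306 from [468.9 361.4 250.3] q7 0.63
```

>>> play_rows:
  slide:
    - [-3,6,40]
    - [-6,12,80]
    - [-8.6,17,120]
    - [-8.6,17,160]
    - [-8.6,17,195]
    - [-8.6,17,220]
    - [-8.6,17,234]
    - [-8.6,17,241]
    - [-8.6,17,241]
    - [-8.6,17,241]
    - [-8.6,17,241]
    - [-8.6,17,241]
    - [-8.6,17,241]
    - [-8.6,17,241]
    - [-8.6,17,241]
    - [-8.6,17,241]
  yaw: [-0.01,-0.02,-0.03,-0.03,-0.03,-0.03,-0.03,-0.03,-0.03,-0.03,-0.03,-0.03,-0.03,-0.03,-0.03,-0.03]
  hand: [1,1,1,1,1,1,1,1,1,0,0,0,0,0,0,0]

```text
time_s: 3.52
position: [482.3, 374.8, 9.5]
orientation: [0.108, 0.994, -0.0, -0.0]
contact_force: [0.7, -0.3, 0.4]
opening: 0.36
grip_force: 30.0
```

>>> play_rows:
  slide:
    - [0,0,-10]
    - [0,0,-30]
    - [0,0,-55]
    - [0,0,-80]
    - [0,0,-105]
    - [0,0,-110]
    - [0,0,-110]
  yaw: [0,0,0,0,0,0,0]
  hand: [0,0,0,0,0,0,0]

```text
time_s: 4.4
position: [482.3, 374.9, 119.8]
orientation: [0.108, 0.994, 0.0, 0.0]
contact_force: [-0.0, 1.1, -3.0]
opening: 0.357
grip_force: 30.0
```

```bash
python3 - <<'E'
from h import *
o=arm.get_obs(); print(o['time_s'],o['position'],o['opening'])
c=vision.camera_info('wrist'); im=snap('wrist','w2.png')
import pickle; pickle.dump(c,open('w2.pkl','wb'))
t=cv2.imread('pics/top0.png'); s=cv2.imread('pics/scene0.png')
a=cv2.resize(im[120:330,220:430],(400,400),interpolation=3)
b=cv2.resize(s[240:300,215:275],(400,400),interpolation=3)
cv2.imwrite('pics/crop3.png',np.hstack([a,b]))
E
```

```text
4.4 [482.27135755 374.90166475 119.81391475] 0.35681466349901336
```

View pics/crop3.png

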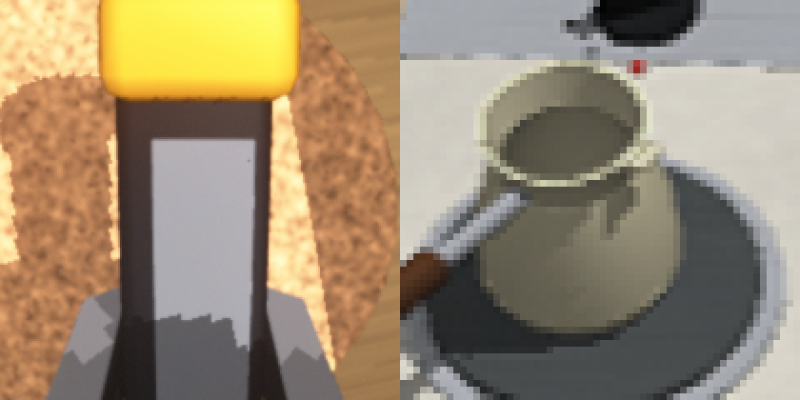

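```bash
python3 - <<'E'
from h import *
print('scene rim',onz('scene',239.3,258.75,155).round(1),'belly plane',onz('scene',242.15,279,95).round(1))
print('top rim',onz('top',386.6,185,155).round(1))
# disc in scene/top ring ellipses checked: belly silhouette in top
t=cv2.imread('pics/top0.png'); H,S,V=cv2.split(cv2.cvtColor(t,cv2.COLOR_BGR2HSV))
m=((S>35)&(H>12)&(H<40)&(V>70)).astype(np.uint8); m[:160]=0; m[212:]=0; m[:,:362]=0; m[:,402:]=0
m=cv2.morphologyEx(m,cv2.MORPH_OPEN,np.ones((3,3)))
k,l,s,c=cv2.connectedComponentsWithStats(m); i=1+s[1:,4].argmax(); print(s[i],c[i])
q=np.argwhere(l==i); 
print('bottom',q[q[:,0]==q[:,0].max()],'left',q[q[:,1]==q[:,1].min()])
print(proj('top',np.array([622,-188,95])),proj('top',np.array([622-43,-188,95])),proj('top',np.array([622,-145,95])))
go([585,67,78.5])
E
```

```text
scene rim [ 627.6 -188.3  155. ] belly plane [ 647.8 -183.4   95. ]
top rim [ 621.4 -190.3  155. ]
[367 173  32  33 700] [381.65857143 188.82571429]
bottom [[205 379]
 [205 380]
 [205 381]
 [205 382]
 [205 383]
 [205 384]
 [205 385]] left [[186 367]
 [187 367]
 [188 367]
 [189 367]
 [190 367]
 [191 367]
 [192 367]
 [193 367]
 [194 367]]
(np.float64(382.6156658498147), np.float64(189.33315204279683)) (np.float64(382.8904708373266), np.float64(204.61679564444543)) (np.float64(367.1682590453736), np.float64(189.3561780100538))
slide [-166.5 -278.4   40.7] yaw None from [482.  374.6 119.1] q7 0.69
```

>>> play_rows:
  slide:
    - [-10,-17,0]
    - [-29,-48,0]
    - [-51,-85,0]
    - [-73,-122,0]
    - [-95,-159,0]
    - [-117,-196,5]
    - [-138,-231,15]
    - [-154,-257,25]
    - [-163,-273,35]
    - [-166,-278,40]
    - [-166,-278,40.5]
    - [-166,-278,40.5]
    - [-166,-278,40.5]
  yaw: [0,0,0,0,0,0,0,0,0,0,0,0,0]
  hand: [0,0,0,0,0,0,0,0,0,0,0,0,0]

```text
time_s: 6.08
position: [584.9, 68.6, 79.3]
orientation: [0.107, 0.994, 0.0, 0.0]
contact_force: [0.7, -0.6, -2.2]
opening: 0.356
grip_force: 30.0
```

```bash
python3 - <<'E'
from h import *
o=arm.get_obs(); print(o['time_s'],o['position'],o['opening'],o['orientation'],o['contact_force'])
t=snap('top','t2.png');s=snap('scene','s2.png')
for X in ([622,-187.5,95],[632,-50,95]): print(proj('top',np.array(X)),proj('scene',np.array(X)))
a=cv2.resize(t[150:230,270:430],(800,400),interpolation=3);b=cv2.resize(s[230:270+0,215:375][:40],(800,200),interpolation=3)
b=cv2.resize(s[235:315,215:375],(400,200),interpolation=3)
w=cv2.resize(snap('wrist','w3.png'),(267,200)); z=np.zeros((200,133,3),np.uint8)
cv2.imwrite('pics/crop4.png',np.vstack([a,np.hstack([b,w,z])]))
E
```

```text
6.075 [584.9308432   68.62033675  79.2855592 ] 0.3560090433850063 [1.07104970e-01 9.94247691e-01 1.70043418e-04 1.62178024e-04] [ 0.72353282 -0.5984862  -2.15405328]
(np.float64(382.43614582681346), np.float64(189.33341963607148)) (np.float64(241.8488023283247), np.float64(272.20343246406213))
(np.float64(332.9472716332402), np.float64(185.8588678340913)) (np.float64(290.2747879740768), np.float64(275.99223637411865))
```

View pics/crop4.png

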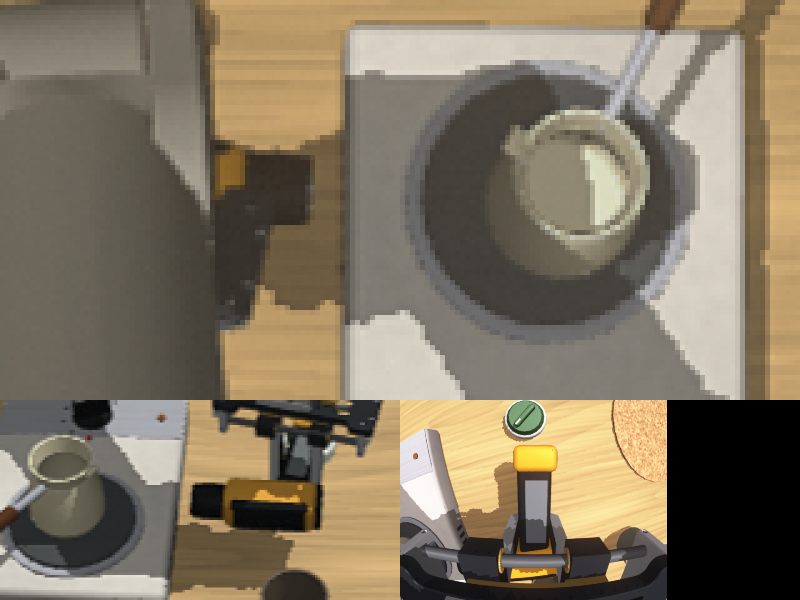

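Lens at about (332,188) in top and aimed at the belly: predicted lens (627,-48), required x is about 627.7 at z 95, gap to the wall about 97 mm. Hold.

>>> play_rows:
  slide:
    - [0,0,0]
    - [0,0,0]
    - [0,0,0]
    - [0,0,0]
    - [0,0,0]
    - [0,0,0]
    - [0,0,0]
    - [0,0,0]
    - [0,0,0]
    - [0,0,0]
    - [0,0,0]
    - [0,0,0]
    - [0,0,0]
    - [0,0,0]
    - [0,0,0]
    - [0,0,0]
    - [0,0,0]
    - [0,0,0]
    - [0,0,0]
    - [0,0,0]
  yaw: [0,0,0,0,0,0,0,0,0,0,0,0,0,0,0,0,0,0,0,0]
  hand: [0,0,0,0,0,0,0,0,0,0,0,0,0,0,0,0,0,0,0,0]

```text
time_s: 8.72
position: [584.9, 67.7, 79.0]
orientation: [0.108, 0.994, -0.0, -0.0]
contact_force: [0.2, 1.2, -2.6]
opening: 0.36
grip_force: 30.0
```

>>> play_rows:
  slide:
    - [0,0,0]
    - [0,0,0]
    - [0,0,0]
    - [0,0,0]
    - [0,0,0]
    - [0,0,0]
    - [0,0,0]
    - [0,0,0]
  yaw: [0,0,0,0,0,0,0,0]
  hand: [0,0,0,0,0,0,0,0]

```text
time_s: 9.72
position: [584.9, 67.7, 78.9]
orientation: [0.108, 0.994, -0.0, -0.0]
contact_force: [-0.0, 0.6, -2.6]
opening: 0.361
grip_force: 30.0
```

```bash
python3 - <<'E'
from h import *
go([484.5,376.5,110],1.355)
E
```

```text
slide [164.2 280.1 -31.1] yaw -0.0 from [584.9  67.7  78.9] q7 1.29
```

>>> play_rows:
  slide:
    - [2,4,-15]
    - [16,28,-31]
    - [38,65,-31]
    - [60,102,-31]
    - [82,140,-31]
    - [104,177,-31]
    - [126,214,-31]
    - [145,246,-31]
    - [158,269,-31]
    - [164,280,-31]
    - [164,280,-31]
    - [164,280,-31]
  yaw: [0,0,0,0,0,0,0,0,0,0,0,0]
  hand: [0,0,0,0,0,0,0,0,0,0,0,0]

```text
time_s: 11.22
position: [485.3, 375.0, 110.2]
orientation: [0.108, 0.994, -0.0, 0.0]
contact_force: [-0.5, 0.2, -2.4]
opening: 0.359
grip_force: 30.0
```

>>> play_rows:
  slide:
    - [0,0,15]
    - [0,0,40]
    - [0,0,62]
    - [0,0,80]
    - [0,0,88]
    - [0,0,93]
    - [0,0,96]
    - [0,0,97]
    - [0,0,98]
    - [0,0,98.5]
    - [0,0,98.5]
    - [0,0,98.5]
    - [0,0,98.5]
  yaw: [0,0,0,0,0,0,0,0,0,0,0,0,0]
  hand: [0,0,0,0,0,0,0,0,0,0,0,0,0]

```text
time_s: 12.85
position: [484.7, 376.4, 11.5]
orientation: [0.108, 0.994, 0.0, 0.0]
contact_force: [-0.1, 0.6, -2.6]
opening: 0.362
grip_force: 30.0
```

>>> play_rows:
  slide:
    - [0,0,0.7]
    - [0,0,1.2]
    - [0,0,1.7]
    - [0,0,2.0]
    - [0,0,2.0]
    - [0,0,2.0]
  yaw: [0,0,0,0,0,0]
  hand: [0,0,0,0,0,0]

```text
time_s: 13.6
position: [484.7, 376.4, 9.5]
orientation: [0.108, 0.994, -0.0, -0.0]
contact_force: [-0.7, -0.6, -2.3]
opening: 0.358
grip_force: 30.0
```

>>> play_rows:
  slide:
    - [0,0,0.4]
    - [0,0,0.7]
    - [0,0,0.7]
    - [0,0,0.7]
    - [0,0,0.7]
    - [0,0,0.7]
    - [0,0,0.7]
    - [0,0,0.7]
    - [0,0,0.7]
  yaw: [0,0,0,0,0,0,0,0,0]
  hand: [0,0,0,0.4,0.5,0.7,1,1,1]

```text
time_s: 14.72
position: [484.7, 376.4, 8.7]
orientation: [0.108, 0.994, -0.0, -0.0]
contact_force: [-0.1, 0.7, 0.1]
opening: 0.887
grip_force: 0.0
```

>>> play_rows:
  slide:
    - [0,0,-10]
    - [0,0,-40]
    - [0,0,-80]
    - [0,0,-120]
    - [0,0,-160]
    - [0,0,-200]
    - [0,0,-230]
    - [0,0,-240]
    - [0,0,-240]
  yaw: [0,0,0,0,0,0,0,0,0]
  hand: [1,1,1,1,1,1,1,1,1]

```text
time_s: 15.85
position: [484.7, 376.4, 249.0]
orientation: [0.108, 0.994, 0.0, 0.0]
contact_force: [1.0, 0.7, -0.9]
opening: 0.998
grip_force: 0.0
```

```bash
python3 - <<'E'
from h import *
c=vision.camera_info('wrist'); im=snap('wrist','w4.png'); t=snap('top','t4.png')
print(arm.get_obs()['time_s'])
g=lambda x,y:(335+(x-500)/3.8,145+y/3.8)
b=cv2.resize(t[225:270,350:410],(533,400),interpolation=3)
a=cv2.resize(im[90:330,200:430],(267,279),interpolation=3); a=np.vstack([a,np.zeros((121,267,3),np.uint8)])
cv2.imwrite('pics/crop5.png',np.hstack([b,a]))
E
```

```text
15.95
```

View pics/crop5.png

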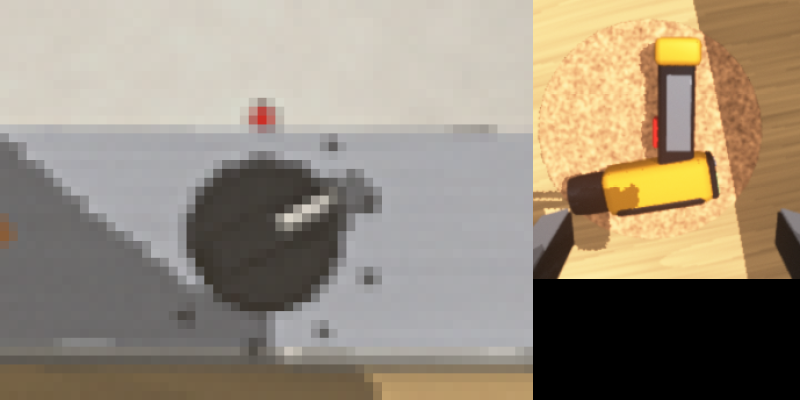

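Thermo lies flat as before in the middle of the mat. Dial pointer runs (280,222)→(328,200) in the crop, about 1.14 rad from off. I'll move over the dial.

```bash
python3 - <<'E'
from h import *
print(onz('top',379.8,251.4,62)); P=lambda x,y:onz('top',350+x/8.883,225+y/8.889,87)
a,b=P(280,222),P(328,200); print(a,b,np.arctan2(*(b-a)[1::-1]))
go([500,100,230],0.41); go([451,-181,180],0.41)
E
```

```text
[ 451.88713144 -181.64832077   62.        ]
[ 453.58784765 -183.09284034   87.        ] [ 460.39841209 -198.18017556   87.        ] -1.1467709883941777
slide [ -74.5 -266.2   18. ] yaw 0.945 from [484.3 376.  247.7] q7 0.67
slide [ -86.9 -551.1   68.3] yaw 0.945 from [484.3 376.  247.7] q7 0.67
```

>>> play_rows:
  slide:
    - [-5,-20,0]
    - [-20,-65,0]
    - [-35,-120,5]
    - [-50,-175,10]
    - [-65,-225,15]
    - [-75,-275,20]
    - [-80,-325,25]
    - [-84,-375,35]
    - [-86,-425,45]
    - [-87,-475,55]
    - [-87,-515,63]
    - [-87,-540,68]
    - [-87,-551,68]
    - [-87,-551,68]
    - [-87,-551,68]
    - [-87,-551,68]
  yaw: [0,0.08,0.16,0.24,0.34,0.44,0.54,0.64,0.74,0.84,0.92,0.945,0.945,0.945,0.945,0.945]
  hand: [1,1,1,1,1,1,1,1,1,1,1,1,1,1,1,1]

```text
time_s: 17.95
position: [452.0, -179.6, 180.8]
orientation: [0.548, 0.837, 0.0, -0.0]
contact_force: [-0.0, 0.5, -0.2]
opening: 0.998
grip_force: 0.0
```

```bash
python3 - <<'E'
from h import *
import pickle
o=arm.get_obs(); print(o['time_s'],o['position'],o['joints'][6])
c=vision.camera_info('wrist'); im=snap('wrist','w5.png'); pickle.dump(c,open('w5.pkl','wb'))
E
```

```text
17.95 [ 451.95886583 -179.59753367  180.83589182] 0.806826502937759
```

View pics/w5.png

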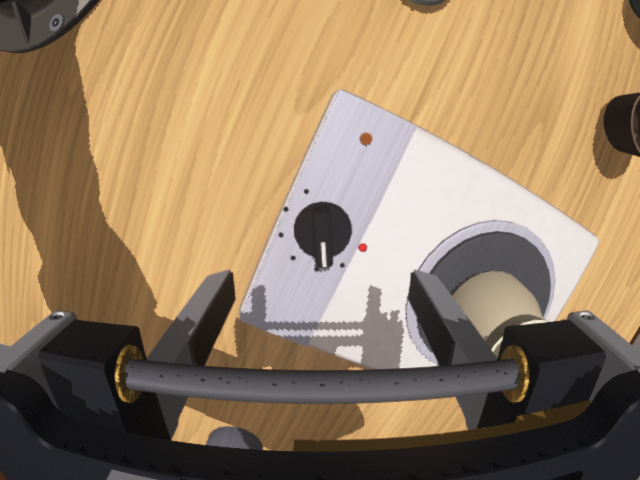

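```bash
python3 - <<'E'
from h import *
import pickle
c=pickle.load(open('w5.pkl','rb')); W=lambda u,v,z:onz('wrist',u,v,z,c)
a,b=W(323,242,87),W(324.5,267,87); print('ptr',a,b,np.arctan2(*(b-a)[1::-1]))
im=cv2.imread('pics/w5.png'); m=(im.max(2)<60).astype(np.uint8); m[:190]=0;m[275:]=0;m[:,:292]=0;m[:,:][:,356:]=0
k,l,s,cc=cv2.connectedComponentsWithStats(m); i=1+s[1:,4].argmax(); print(s[i],cc[i])
print('skirt',W(322,230,62),'dot',W(363,247,55),'bar mid-ish',W(321,231,80))
go([451.5,-181,66],0.40)
E
```

```text
ptr [ 454.2139144 -183.2485779   87.       ] [ 463.54182183 -201.58405387   87.        ] -1.1001847684884662
[ 295  203   56   67 2384] [322.35192953 229.84857383]
skirt [ 452.44543826 -181.09557626   62.        ] dot [ 491.79033783 -182.59584109   55.        ] bar mid-ish [ 450.06699858 -177.62478429   80.        ]
slide [ -1.   -0.9 114.9] yaw 0.0114 from [ 452.  -179.7  180.9] q7 0.81
```

>>> play_rows:
  slide:
    - [-0.5,-0.5,30]
    - [-1,-1,65]
    - [-1,-1,95]
    - [-1,-1,109]
    - [-1,-1,114]
    - [-1,-1,114]
    - [-1,-1,114]
    - [-1,-1,114]
    - [-1,-1,114]
    - [-1,-1,114]
    - [-1,-1,114]
    - [-1,-1,114]
    - [-1,-1,114]
    - [-1,-1,114]
  yaw: [-0.01,-0.03,-0.03,-0.03,-0.03,-0.03,-0.03,-0.03,-0.03,-0.03,-0.03,-0.03,-0.03,-0.03]
  hand: [1,1,1,1,1,0.5,0,0,0,0,0,0,0,0]

```text
time_s: 19.75
position: [453.1, -181.1, 67.0]
orientation: [0.535, 0.845, 0.001, 0.001]
contact_force: [11.2, 5.6, -9.3]
opening: 0.148
grip_force: 30.0
```

```bash
python3 -c "
from h import *
o=arm.get_obs();print(o['moment'],o['contact_force'],o['opening']*94);go(o['position'],-0.03+np.pi/2)"
```

```text
[ 1.2793004  -2.6391901   0.06307268] [11.18685441  5.61240167 -9.33848307] 13.909260731617623
slide [0. 0. 0.] yaw -1.0996 from [ 453.1 -181.1   67. ] q7 1.02
```

>>> play_rows:
  slide:
    - [0,1.5,0]
    - [0,1.5,0]
    - [0,1.5,0]
    - [0,1.5,0]
    - [0,1.5,0]
    - [0,1.5,0]
    - [0,1.5,0]
    - [0,1.5,0]
    - [0,1.5,0]
    - [0,1.5,0]
    - [0,1.5,0]
    - [0,1.5,0]
    - [0,1.5,0]
    - [0,1.5,0]
  yaw: [0,-0.1,-0.2,-0.3,-0.4,-0.5,-0.6,-0.7,-0.8,-0.9,-1.0,-1.06,-1.1,-1.1]
  hand: [0,0,0,0,0,0,0,0,0,0,0,0,0,0]

```text
time_s: 21.5
position: [452.4, -182.3, 66.9]
orientation: [0.016, 1.0, -0.001, 0.0]
contact_force: [-0.4, -5.7, 1.8]
opening: 0.141
grip_force: 30.0
```

```bash
python3 -c "
from h import *
o=arm.get_obs();print(o['moment'],o['contact_force'],o['joints'][6]);go(o['position'],-0.03+np.pi/2)"
```

```text
[-1.51491105  0.19325561  0.06137621] [-0.42844177 -5.71667912  1.75459354] 1.961213693003476
slide [0. 0. 0.] yaw -0.0012 from [ 452.4 -182.3   66.9] q7 1.96
```

>>> play_rows:
  slide:
    - [0,0,0]
    - [0,0,0]
    - [0,0,0]
  yaw: [-0.02,-0.04,-0.04]
  hand: [0,0,0]

```text
time_s: 21.88
position: [452.4, -182.3, 67.0]
orientation: [-0.004, 1.0, -0.001, 0.0]
contact_force: [-0.6, -6.3, 1.9]
opening: 0.146
grip_force: 30.2
```

```bash
python3 -c "
from h import *
o=arm.get_obs();print(o['moment'],o['contact_force']);go(o['position'],-0.03+np.pi/2)"
```

```text
[-1.55889845  0.02762618 -0.3879786 ] [-0.63822907 -6.3400019   1.89060151]
slide [0. 0. 0.] yaw 0.038 from [ 452.4 -182.3   67. ] q7 2.0
```

The moment has jumped, so the dial is at its stop. Release and rise.

>>> play_rows:
  slide:
    - [0,0,0]
    - [0,0,0]
    - [0,0,0]
    - [0,0,0]
    - [0,0,0]
    - [0,0,-20]
    - [0,0,-60]
    - [0,0,-110]
    - [0,0,-140]
    - [0,0,-140]
  yaw: [0,0,0,0,0,0,0,0,0,0]
  hand: [0.3,0.6,1,1,1,1,1,1,1,1]

```text
time_s: 23.12
position: [453.6, -181.4, 208.9]
orientation: [-0.005, 1.0, -0.0, 0.002]
contact_force: [0.5, 0.0, -1.0]
opening: 1.002
grip_force: 0.0
```

```bash
python3 - <<'E'
from h import *
print(arm.get_obs()['position'])
w=snap('wrist','w6.png'); t=snap('top','t6.png')
cv2.imwrite('pics/crop6.png',np.hstack([cv2.resize(w[150:300,220:420],(480,360),interpolation=3),cv2.resize(t[130:300,140:440],(320,360))]))
E
```

```text
[ 453.63158142 -181.37655548  208.85001271]
```

View pics/crop6.png

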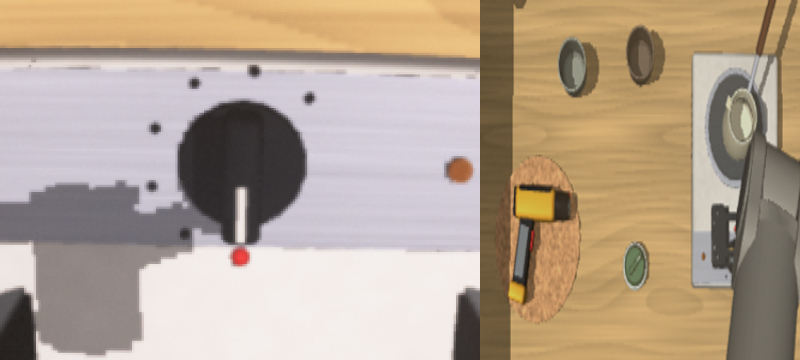

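The pointer at (240,215) lines up with the red dot at (240,257). The thermo is back on its mat and everything else stands as it was.

```bash
python3 -c "
from bench import arm
print(arm.sign_off())"
```

```text
the job is handed in; nothing more can be done
None
```

The job is handed in at about 23 s: I held the reading for more than two seconds, laid the thermometer back flat on its mat, and turned the dial to off; the final pictures show the cezve and other things in place.

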